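# Find the fullest tin on the drip tray

## Robot

A 6-joint arm with a two-finger parallel gripper is mounted at the origin on the work surface. World frame = base frame: x ahead of the robot, y to its left, z up, the work surface at z = 0. Lengths are in mm, angles in rad, forces in N, time in s.
With the tool pointing down it reaches from about 225 to 875 mm from the base axis. Payload 3.4 kg.
Tool frame: the origin (TCP) lies on the centre line of the jaws, within the pads' length; the fingertips stand 11 mm ahead of it and the grasp point (between the pads) lies 8 mm behind it; z points along the fingers, y is the line along which they close (so a half turn about z gives the same grasp; the last joint's range is limited). The gripper opens to 85 mm and grips with 20 to 120 N. Pads are 22 mm wide; open, the fingers measure 114 mm over their backs; the gripper's body (76 mm by 85 mm) begins 54 mm behind the grasp point. The pads swing forward as they close: fully open they stand 13 mm farther back than shut.
Start: joints at [1.031, 0.276, 1.505, -0, 1.361, -0.121], TCP at [233.852, 525.333, 242.328] pointing down, gripper open.
Joint ranges: [-2.89, 2.89], [-0.75, 2.08], [0.22, 2.7], [-1.18, 4.32], [0.11, 2.71], [-2.7, 2.7]. Speed limits (rad/s): [2.57, 2.57, 3.14, 3.14, 3.14, 3.14].

## Interface

Orientations are given as a 3x3 rotation matrix whose columns are the frame's x, y, z axes.
In Python, from workcell import arm gives the robot as it stands.
- The arm moves only by the tool drive_tool, never from a script. Its argument "commands" is a list of rows, each a list of 2 entries, a list of its own where there are three numbers: the shift along the tool's x, y, z each as a share of 100 mm, from -1 to 1, then the turn, a rotation vector about the tool's x, y, z each as a share of 60 degrees, from -1 to 1. A call has 1 to 8 rows; each row shifts and turns the commanded pose from where the row before left it, along the tool's axes as they then stand; what a row does not reach is not made up. A row lasts 1/12 s, in which the tool goes at most 41.7 mm and 7.16 degrees, less where a joint would pass 70% of its speed; a pose out of reach is approached as far as the arm can. A call with a number of a shift or a turn outside -1 to 1 is refused whole. A call with a gripper value outside its range is refused whole. "gripper" is the gripper's target within -1 to 1 (fully open at 1, half-way at 0, shut at -1), set as the call begins (left out, the last holds). The fingers move at their own pace and stop on an object; "squeeze" is the grip in N (left out, the last holds). Time passes only in rows, so rows that do not move let the fingers close. It gives the time, the measured TCP pose, the force, the opening and the grip force at its end, in the units of the state.
- arm.observe(): the state, without advancing time (a new reading comes with each control period).
- arm.camera(name): name is "scene" or "top"; returns (picture, depth): 480x640x3 uint8, blue, green, red; 480x640 float32, mm along the optical axis (not along the pixel's ray), 0 where there is no reading.
- arm.get_calibration(name): a dict with "camera_matrix" (3x3 intrinsics, pixels), "k1" (the pictures are not rectified: a ray, as slopes to the right and down, at radius r is drawn at 1 + k1 r^2 times it, then the intrinsics apply), "origin" and "rotation" of the camera in the world. Camera axes: x right, y up, looking along -z (the intrinsics and any distortion apply to the point x, -y, -z); pixel columns grow to the right and rows downward; lengths in mm; the calibration is good to about 2 mm. A picture is of the moment at which its call begins. get_calibration takes no time and is no camera call.
- arm.hand_in(): hands the job in; it is judged then, once.
Trained networks look in the newest picture that a camera, given by its name, has taken for a name from the list of things; names that differ only in an ending like _2 or _b are one class to them, and where a whole thing is asked for, a point or a joint stands for the part that bears it (a point fixed in the world has none). Each returns a list of dicts, best first, with "confidence" (0 to 1); they miss things now and then, are a little off and sometimes report something else, mostly with a low value. They report only what shows in the picture. A call takes as long as a camera call. They do not tell look-alikes from the thing itself.
- arm.regions_of(camera, query): "mask" (480x640 bool, what is visible of it) and "box" ([left, top, right, bottom] in pixels, round what is visible of it).
The state is a dict: "clock": time; "joint_pos": joint angles; "qd": joint speeds; "joint_torque": joint torques, N m; "eef_pos": TCP position; "ee_rot": TCP orientation; "force": force on the tool from outside, world axes, zero at the start; "wrist_torque": the same for the moment, N m; "opening": finger opening in mm; "grip_force": force on a finger pad.
Only numpy, scipy, OpenCV 4.12 (cv2) and the standard library are available. Lean on these libraries where they do the work, as an engineer would, in place of code of your own. Each camera call takes 0.05 s, during which the arm holds its last target. There are 200 camera calls.

## Task

Press the lids of the three tins on the tray fully home, then heft the tins one at a time from the robot's left to its right: lift each about 5 cm straight up off the tray, feel its weight, and stand it back in its place without dropping it. Finish while holding the heaviest one up in the gripper, upright and still, at least 10 cm above the tray, with the other two standing on the tray where they were; leave everything else where it is.

Things in the scene. Friction and masses are not known exactly. Their poses are not given: they have to be found in the camera images.
- tray: fixed grey steel drip tray, 170 x 420 mm, floor 3 mm thick, rim 10 mm high; origin: underside centre, on the bench top; its y axis runs along the row of tins towards the robot's left, x away from the robot. The tins stand about 130 mm apart (centres), at y about +130 (left), 0 (middle) and -130 mm (right), up to 25 mm off the tray's centre line; which tin is at which place varies.
- tin_a: one of three identical plain tinplate lever-lid tins standing in a row on the tray, upright cylinder 60 mm in diameter (61 over the seams), rim 72 mm above its underside, closed by a plug lid 44 mm across in the middle of the top. Weighs 0.19 to 0.62 kg depending on how much is left inside; one of the three is at least 0.15 kg heavier than either of the others, and nothing but the weight shows which. Origin: centre of its underside, z up.
- lid_a (a joint): height in m by which the lid of tin_a stands above its home position; 0 = fully home, when the flat lid top is 73 mm above the tin's underside (1 mm above the rim). Starts between 0 and 0.006, proud on at least two of the tins. Pushing down on it takes about 6 N to move; it stays where it is left.
- tin_b: one of three identical plain tinplate lever-lid tins standing in a row on the tray, upright cylinder 60 mm in diameter (61 over the seams), rim 72 mm above its underside, closed by a plug lid 44 mm across in the middle of the top. Weighs 0.19 to 0.62 kg depending on how much is left inside; one of the three is at least 0.15 kg heavier than either of the others, and nothing but the weight shows which. Origin: centre of its underside, z up.
- lid_b (a joint): height in m by which the lid of tin_b stands above its home position; 0 = fully home, when the flat lid top is 73 mm above the tin's underside (1 mm above the rim). Starts between 0 and 0.006, proud on at least two of the tins. Pushing down on it takes about 6 N to move; it stays where it is left.
- tin_c: one of three identical plain tinplate lever-lid tins standing in a row on the tray, upright cylinder 60 mm in diameter (61 over the seams), rim 72 mm above its underside, closed by a plug lid 44 mm across in the middle of the top. Weighs 0.19 to 0.62 kg depending on how much is left inside; one of the three is at least 0.15 kg heavier than either of the others, and nothing but the weight shows which. Origin: centre of its underside, z up.
- lid_c (a joint): height in m by which the lid of tin_c stands above its home position; 0 = fully home, when the flat lid top is 73 mm above the tin's underside (1 mm above the rim). Starts between 0 and 0.006, proud on at least two of the tins. Pushing down on it takes about 6 N to move; it stays where it is left.
- opener: loose flat steel tin opener, 115 x 20 mm, up to 10 mm high, lying on the tray between two tins; origin: underside, near the middle. Bystander.
- bearing: loose ball bearing, 35 mm diameter, 11 mm high, lying on the tray between two tins; origin: underside centre. Bystander.
- tape: loose roll of paper tape lying flat behind the tray, 72 mm diameter, 25 mm high; origin: underside centre. Bystander.
- brush: loose brush, 170 mm long, lying flat on the bench left of the tray. Bystander.
- caliper: loose steel caliper, 200 mm long, 12 mm high, lying flat right of the tray. Bystander.
- jar: loose glass jar, 70 mm diameter, 120 mm high, upright at the right; origin: underside centre. Bystander.
- carton: loose cardboard carton 110 x 150 x 70 mm (x, y, height) at the left; origin: underside centre. Bystander.
Mind the look-alikes: they are no part of the job. Leave any black look-alike of the tin_a alone.

How it is judged:
By the outcome, as a careful person would: the job done as asked, in the order asked, and still so for the second after the job is handed in, while the arm keeps its last pose, push and grip.
It also fails if it takes over 72 s, if anything falls off the work surface, if the arm or the gripper's body presses on something with over 40 N, if the wrist force passes 120 N, or if a joint passes its speed limit or range.

## Working session

There is one attempt and no reset: what is moved stays moved. The work goes in short steps, Python scripts to look and compute and a tool call to move; the robot and the scene stay as the last step left them, time stands still between calls to the robot, and variables do not carry over. Pictures are saved under pics/ and viewed, at most 10 in all, crops included, and the job is handed in when it is done.

Besides the shell and the picture viewer there is one more tool, called after "Request:" as name(argument=value, ...), one argument or row to a line, values as JSON. drive_tool: Moves the arm, as the interface text tells. Shift numbers are shares of 100 mm and turn numbers shares of 60 degrees, none past 1 either way. Its arguments: {"type":"object","properties":{"commands":{"type":"array"},"gripper":{"type":"number"},"squeeze":{"type":"number"}},"required":["commands"]}

```bash
mkdir -p pics; cat > h.py <<'E'
import numpy as np, cv2
from workcell import arm
def cloud(name,depth):
    c=arm.get_calibration(name);K=np.array(c["camera_matrix"]);k1=c["k1"]
    v,u=np.mgrid[0:480,0:640]
    xd=(u-K[0,2])/K[0,0];yd=(v-K[1,2])/K[1,1]
    x,y=xd.copy(),yd.copy()
    for _ in range(8):
        s=1+k1*(x*x+y*y);x=xd/s;y=yd/s
    P=np.stack([x*depth,-y*depth,-depth],-1)
    W=P@np.array(c["rotation"]).T+np.array(c["origin"])
    W[depth==0]=np.nan
    return W
E
python3 - <<'E'
from h import *
s=arm.observe();print(s["clock"],s["eef_pos"],np.round(s["ee_rot"],3).tolist(),s["force"],s["opening"])
for n in("scene","top"):
    p,d=arm.camera(n);cv2.imwrite(f"pics/{n}0.png",p);W=cloud(n,d);np.save(f"{n}0.npy",W)
    print(n,arm.get_calibration(n)["origin"])
    for q in("tin_a","lid_a","opener","bearing","jar","carton","tray","caliper"):
        for r in arm.regions_of(n,q)[:5]:
            X=W[r["mask"]];X=X[~np.isnan(X[:,0])]
            if len(X)<5: continue
            z=np.percentile(X[:,2],97);T=X[X[:,2]>z-4]
            print(q,round(r["confidence"],2),[int(b) for b in r["box"]],len(X),"zmax",z.round(1),"topmid",((T.min(0)+T.max(0))/2).round(0)[:2],"ext",(T.max(0)-T.min(0)).round(0)[:2],"mean",X.mean(0).round(0))
print(arm.observe()["clock"])
E
```

```text
0.0 [233.5669718  524.85200972 241.42134942] [[-0.914, 0.407, -0.001], [0.407, 0.914, -0.002], [0.0, -0.002, -1.0]] [-0.74656179 -0.3315381   0.18223368] 85.11928574193838
scene [1352.2451039  -186.34179396  921.57913657]
tin_a 0.95 [428, 270, 462, 321] 1232 zmax 75.6 topmid [710. 226.] ext [58. 58.] mean [720. 219.  53.]
tin_a 0.94 [223, 270, 256, 317] 1186 zmax 81.5 topmid [ 601. -173.] ext [47. 55.] mean [ 614. -174.   56.]
tin_a 0.92 [275, 249, 308, 294] 1180 zmax 78.9 topmid [570. -62.] ext [59. 59.] mean [579. -63.  52.]
tin_a 0.88 [336, 239, 367, 284] 1095 zmax 82.7 topmid [570.  67.] ext [52. 43.] mean [579.  64.  54.]
tin_a 0.66 [411, 222, 443, 267] 1010 zmax 74.8 topmid [570. 241.] ext [61. 57.] mean [581. 236.  52.]
lid_a 0.86 [435, 277, 457, 291] 277 zmax 76.6 topmid [710. 226.] ext [40. 41.] mean [710. 227.  73.]
lid_a 0.67 [421, 225, 442, 244] 240 zmax 76.1 topmid [571. 242.] ext [46. 43.] mean [569. 242.  73.]
lid_a 0.64 [307, 188, 327, 197] 178 zmax 75.6 topmid [371.  43.] ext [41. 43.] mean [371.  43.  72.]
lid_a 0.57 [283, 249, 300, 267] 274 zmax 79.8 topmid [569. -
[... 2318 characters left out ...]
opmid [ 595. -174.] ext [41. 40.] mean [ 594. -174.   79.]
bearing 0.59 [367, 253, 377, 266] 114 zmax 18.0 topmid [ 524. -128.] ext [31. 29.] mean [ 525. -127.   14.]
jar 0.98 [461, 204, 507, 240] 1183 zmax 123.3 topmid [ 591. -392.] ext [60. 61.] mean [ 584. -382.   94.]
carton 0.58 [100, 203, 185, 267] 3579 zmax 73.3 topmid [590. 410.] ext [142. 170.] mean [586. 403.  63.]
carton 0.45 [377, 210, 402, 243] 678 zmax 82.5 topmid [ 596. -172.] ext [48. 47.] mean [ 589. -170.   67.]
tray 0.69 [244, 196, 430, 297] 9831 zmax 13.3 topmid [561. -55.] ext [238. 441.] mean [558. -52.   4.]
caliper 0.6 [461, 241, 499, 320] 871 zmax 15.5 topmid [ 467. -388.] ext [187. 108.] mean [ 447. -393.   10.]
0.9
```

View pics/top0.png

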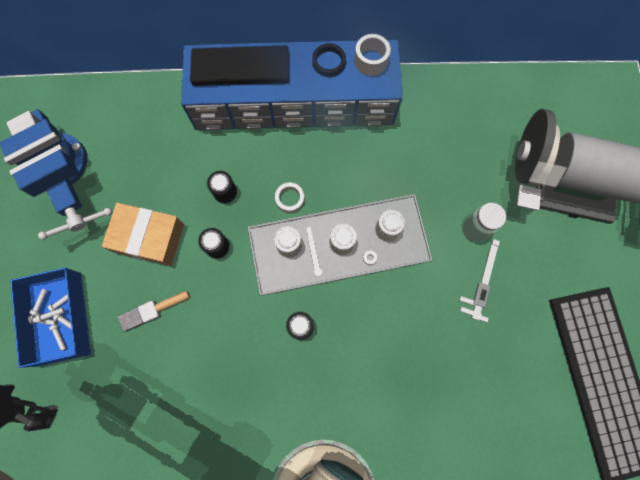

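View pics/scene0.png

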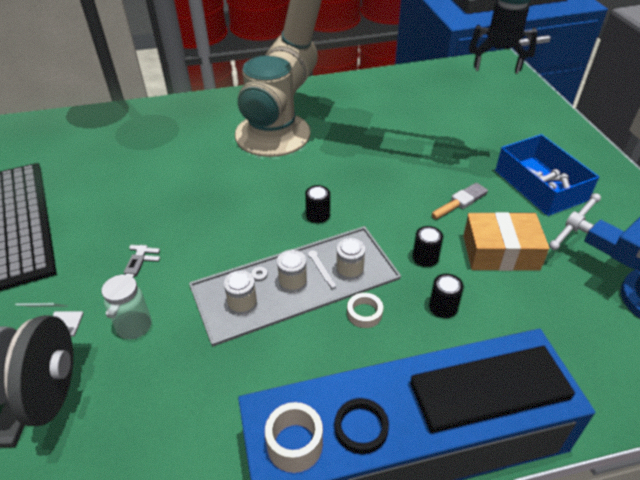

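The top view shows the three plain tins on the tray at pixels (287,240), (343,236) and (391,223). The black look-alikes are at (221,186), (213,243) and (300,326). The opener and bearing lie between the plain tins. I'll move over the left tin with the gripper shut.

Request:
drive_tool(
  commands=[
    [[-0.306,-0.178,0],[0,0,0]],
    [[-0.306,-0.178,0],[0,0,0]],
    [[-0.306,-0.178,0],[0,0,0]],
    [[-0.306,-0.178,0],[0,0,0]],
    [[-0.306,-0.178,0],[0,0,0]],
    [[-0.306,-0.178,0],[0,0,0]],
    [[-0.306,-0.178,0],[0,0,0]],
    [[-0.306,-0.178,0],[0,0,0]],
  ],
  gripper=-1,
  squeeze=40,
)

```text
clock: 1.57
eef_pos: [400.3, 294.2, 242.6]
ee_rot: [[-0.914, 0.406, 0.001], [0.406, 0.914, 0.0], [-0.0, 0.001, -1.0]]
force: [0.8, -0.2, 0.0]
opening: -0.6
grip_force: 0.0
```

Request:
drive_tool(
  commands=[
    [[-0.306,-0.178,0],[0,0,0]],
    [[-0.306,-0.178,0],[0,0,0]],
    [[-0.306,-0.178,0],[0,0,0]],
    [[-0.306,-0.178,0],[0,0,0]],
    [[-0.306,-0.178,0],[0,0,0]],
    [[-0.306,-0.178,0],[0,0,0]],
    [[-0.306,-0.178,0],[0,0,0]],
    [[-0.306,-0.178,0],[0,0,0]],
  ],
)

```text
clock: 2.23
eef_pos: [566.1, 64.4, 242.4]
ee_rot: [[-0.913, 0.407, 0.0], [0.407, 0.913, 0.0], [-0.0, 0.0, -1.0]]
force: [0.2, 0.2, -0.1]
opening: 0.1
grip_force: 0.0
```

Request:
drive_tool(
  commands=[
    [[0,0,0.2],[0,0,-0.106]],
    [[0,0,0.2],[0,0,-0.106]],
    [[0,0,0.2],[0,0,-0.106]],
    [[0,0,0.1],[0,0,-0.106]],
    [[0,0,0.1],[0,0,-0.106]],
    [[0,0,0],[0,0,0]],
    [[0,0,0],[0,0,0]],
  ],
)

```text
clock: 2.82
eef_pos: [565.1, 66.0, 162.0]
ee_rot: [[-0.991, -0.133, -0.001], [-0.133, 0.991, 0.0], [0.001, 0.0, -1.0]]
force: [1.0, 0.7, 0.3]
opening: -0.2
grip_force: 0.0
```

Request:
drive_tool(
  commands=[
    [[0,0,0.2],[0,0,0]],
    [[0,0,0.2],[0,0,0]],
    [[0,0,0.16],[0,0,0]],
    [[0,0,0],[0,0,0]],
    [[0,0,0],[0,0,0]],
  ],
)

```text
clock: 3.23
eef_pos: [565.5, 66.1, 106.7]
ee_rot: [[-0.991, -0.134, -0.0], [-0.134, 0.991, 0.0], [0.0, 0.0, -1.0]]
force: [0.3, -0.6, -0.2]
opening: -0.2
grip_force: 0.0
```

```bash
python3 - <<'E'
from h import *
o=[]
for n,(a,b,c,d_) in (("scene",(300,400,160,300)),("top",(230,350,190,290))):
    p,d=arm.camera(n);W=cloud(n,d)
    o.append(cv2.resize(p[c:d_,a:b],(400,560) ))
    # gripper finger points
    m=(W[...,2]>100)&(W[...,2]<150)&(abs(W[...,0]-565)<70)&(abs(W[...,1]-66)<70)
    X=W[m]; 
    if len(X): print(n,len(X),X.min(0).round(),X.max(0).round(),X.mean(0).round())
cv2.imwrite("pics/1.png",np.hstack(o))
E
```

```text
scene 307 [553.  35. 100.] [586. 105. 150.] [575.  66. 131.]
top 25 [548.  41. 102.] [559.  95. 150.] [553.  67. 121.]
```

View pics/1.png

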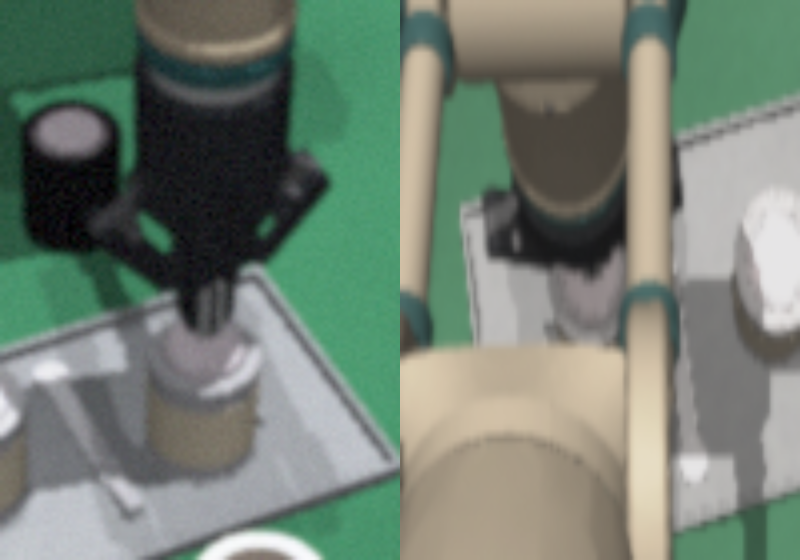

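The shut fingertips sit over the left lid, at about (210,320) in the crop, so I'll press gently.

Request:
drive_tool(
  commands=[
    [[0,0,0.04],[0,0,0]],
    [[0,0,0.04],[0,0,0]],
    [[0,0,0.04],[0,0,0]],
    [[0,0,0.02],[0,0,0]],
    [[0,0,0.02],[0,0,0]],
    [[0,0,0],[0,0,0]],
  ],
)

```text
clock: 3.83
eef_pos: [565.1, 66.0, 90.4]
ee_rot: [[-0.991, -0.136, -0.0], [-0.136, 0.991, 0.0], [0.0, 0.0, -1.0]]
force: [-1.2, 0.2, 1.7]
opening: -0.0
grip_force: 1.0
```

Request:
drive_tool(
  commands=[
    [[0,0,0.01],[0,0,0]],
    [[0,0,0.01],[0,0,0]],
    [[0,0,0.01],[0,0,0]],
    [[0,0,0],[0,0,0]],
  ],
)

```text
clock: 4.17
eef_pos: [565.2, 66.1, 87.8]
ee_rot: [[-0.991, -0.136, -0.0], [-0.136, 0.991, 0.0], [0.0, 0.0, -1.0]]
force: [-2.3, -0.3, 4.4]
opening: -0.1
grip_force: 2.3
```

Request:
drive_tool(
  commands=[
    [[0,0,0.01],[0,0,0]],
    [[0,0,0.01],[0,0,0]],
    [[0,0,0],[0,0,0]],
  ],
)

```text
clock: 4.42
eef_pos: [565.3, 66.1, 87.0]
ee_rot: [[-0.991, -0.136, 0.001], [-0.136, 0.991, -0.0], [-0.001, -0.0, -1.0]]
force: [-4.2, 0.7, 12.7]
opening: -0.0
grip_force: 6.0
```

Request:
drive_tool(
  commands=[
    [[0,0,0.01],[0,0,0]],
    [[0,0,0.01],[0,0,0]],
    [[0,0,0],[0,0,0]],
  ],
)

```text
clock: 4.67
eef_pos: [565.3, 66.1, 86.8]
ee_rot: [[-0.991, -0.136, 0.002], [-0.136, 0.991, -0.0], [-0.001, -0.0, -1.0]]
force: [-6.4, -0.1, 22.9]
opening: -0.2
grip_force: 11.5
```

Request:
drive_tool(
  commands=[
    [[0,0,-0.12],[0,0,0]],
    [[0,0,-0.14],[0,0,0]],
    [[0.037,-0.313,0],[0,0,0]],
    [[0.037,-0.313,0],[0,0,0]],
    [[0.037,-0.313,0],[0,0,0]],
    [[0.037,-0.313,0],[0,0,0]],
    [[0,0,0],[0,0,0]],
    [[0,0,0],[0,0,0]],
  ],
)

```text
clock: 5.33
eef_pos: [567.7, -61.4, 109.0]
ee_rot: [[-0.991, -0.133, -0.0], [-0.133, 0.991, 0.0], [-0.0, 0.0, -1.0]]
force: [0.1, 0.1, -0.2]
opening: -0.2
grip_force: 0.0
```

Request:
drive_tool(
  commands=[
    [[0,0,0.06],[0,0,0]],
    [[0,0,0.06],[0,0,0]],
    [[0,0,0.03],[0,0,0]],
    [[0,0,0.02],[0,0,0]],
    [[0,0,0.02],[0,0,0]],
    [[0,0,0.02],[0,0,0]],
    [[0,0,0],[0,0,0]],
  ],
)

```text
clock: 5.92
eef_pos: [567.7, -59.6, 88.1]
ee_rot: [[-0.991, -0.136, -0.0], [-0.136, 0.991, 0.0], [0.0, 0.0, -1.0]]
force: [0.2, 0.4, -0.2]
opening: -0.0
grip_force: 0.0
```

Request:
drive_tool(
  commands=[
    [[0,0,0.01],[0,0,0]],
    [[0,0,0.01],[0,0,0]],
    [[0,0,0.01],[0,0,0]],
    [[0,0,0],[0,0,0]],
  ],
)

```text
clock: 6.25
eef_pos: [567.9, -59.8, 87.0]
ee_rot: [[-0.991, -0.136, 0.001], [-0.136, 0.991, 0.0], [-0.001, 0.0, -1.0]]
force: [-2.7, 1.1, 9.9]
opening: -0.0
grip_force: 4.9
```

Request:
drive_tool(
  commands=[
    [[0,0,0.01],[0,0,0]],
    [[0,0,0.01],[0,0,0]],
    [[0,0,0],[0,0,0]],
  ],
)

```text
clock: 6.5
eef_pos: [568.0, -59.8, 86.9]
ee_rot: [[-0.991, -0.136, 0.002], [-0.136, 0.991, -0.0], [-0.002, -0.0, -1.0]]
force: [-5.7, 2.2, 20.3]
opening: 0.0
grip_force: 10.3
```

Request:
drive_tool(
  commands=[
    [[0,0,-0.12],[0,0,0]],
    [[0,0,-0.14],[0,0,0]],
    [[-0.037,-0.292,0],[0,0,0]],
    [[-0.037,-0.292,0],[0,0,0]],
    [[-0.037,-0.292,0],[0,0,0]],
    [[-0.037,-0.292,0],[0,0,0]],
    [[0,0,0],[0,0,0]],
    [[0,0,0],[0,0,0]],
  ],
)

```text
clock: 7.17
eef_pos: [598.5, -175.4, 109.0]
ee_rot: [[-0.991, -0.133, 0.0], [-0.133, 0.991, -0.0], [-0.0, -0.0, -1.0]]
force: [0.2, 0.2, -0.3]
opening: 0.2
grip_force: 0.0
```

Request:
drive_tool(
  commands=[
    [[0,0,0.06],[0,0,0]],
    [[0,0,0.05],[0,0,0]],
    [[0,0,0.02],[0,0,0]],
    [[0,0,0.02],[0,0,0]],
    [[0,0,0.02],[0,0,0]],
    [[0,0,0.02],[0,0,0]],
    [[0,0,0],[0,0,0]],
  ],
)

```text
clock: 7.75
eef_pos: [598.2, -173.3, 90.3]
ee_rot: [[-0.991, -0.136, 0.0], [-0.136, 0.991, 0.0], [-0.0, 0.0, -1.0]]
force: [-0.9, -0.1, -0.7]
opening: -0.2
grip_force: 0.0
```

Request:
drive_tool(
  commands=[
    [[0,0,0.01],[0,0,0]],
    [[0,0,0.01],[0,0,0]],
    [[0,0,0.01],[0,0,0]],
    [[0,0,0],[0,0,0]],
  ],
)

```text
clock: 8.08
eef_pos: [598.3, -173.5, 88.1]
ee_rot: [[-0.991, -0.136, 0.001], [-0.136, 0.991, 0.0], [-0.001, 0.0, -1.0]]
force: [-1.3, 1.7, 4.3]
opening: 0.5
grip_force: 2.3
```

Request:
drive_tool(
  commands=[
    [[0,0,0.01],[0,0,0]],
    [[0,0,0.01],[0,0,0]],
    [[0,0,0.01],[0,0,0]],
    [[0,0,0],[0,0,0]],
  ],
)

```text
clock: 8.42
eef_pos: [598.4, -173.5, 87.0]
ee_rot: [[-0.991, -0.136, 0.002], [-0.136, 0.991, -0.0], [-0.001, -0.0, -1.0]]
force: [-2.8, 2.3, 14.7]
opening: 0.4
grip_force: 7.1
```

Request:
drive_tool(
  commands=[
    [[0,0,0.01],[0,0,0]],
    [[0,0,0],[0,0,0]],
    [[0,0,0],[0,0,0]],
  ],
)

```text
clock: 8.67
eef_pos: [598.4, -173.5, 86.9]
ee_rot: [[-0.991, -0.136, 0.002], [-0.136, 0.991, -0.0], [-0.002, -0.001, -1.0]]
force: [-5.1, 2.7, 18.3]
opening: 0.4
grip_force: 9.3
```

Request:
drive_tool(
  commands=[
    [[0,0,-0.2],[0,0,0]],
    [[0,0,-0.4],[0,0,0]],
    [[0,0,0],[0,0,0]],
  ],
)

```text
clock: 8.92
eef_pos: [602.2, -175.4, 150.1]
ee_rot: [[-0.991, -0.136, 0.012], [-0.136, 0.991, -0.005], [-0.011, -0.007, -1.0]]
force: [1.8, -0.5, 1.0]
opening: 0.4
grip_force: 0.0
```

Request:
drive_tool(
  commands=[
    [[0,0.346,0],[0,0,0]],
    [[0,0.346,0],[0,0,0]],
    [[0,0.346,0],[0,0,0]],
    [[0,0.346,0],[0,0,0]],
    [[0,0.346,0],[0,0,0]],
    [[0,0.346,0],[0,0,0]],
    [[0,0.346,0],[0,0,0]],
    [[0,0,0],[0,0,0]],
  ],
  gripper=1,
)

```text
clock: 9.58
eef_pos: [564.0, 71.9, 143.4]
ee_rot: [[-0.99, -0.14, -0.0], [-0.14, 0.99, 0.004], [-0.0, 0.004, -1.0]]
force: [-1.5, 0.1, -0.3]
opening: 85.7
grip_force: 0.0
```

```bash
python3 - <<'E'
from h import *
o=[]
for n in ("scene","top"):
    p,d=arm.camera(n);W=cloud(n,d)
    if n=="scene":cv2.imwrite("pics/2.png",cv2.resize(p[160:360,180:440],(780,600)))
    for (x,y) in((566,66),(567,-60),(597,-174)):
        m=(W[...,2]>68)&(W[...,2]<92)&(np.hypot(W[...,0]-x,W[...,1]-y)<42);X=W[m]
        if len(X):print(n,len(X),((X.min(0)+X.max(0))/2).round(1),(X.max(0)-X.min(0)).round(),np.percentile(X[:,2],[50,95]).round(1))
E
```

```text
scene 502 [566.7  66.7  74.7] [64. 61. 13.] [74.9 78.1]
scene 534 [569.8 -60.9  73.9] [62. 60. 12.] [74.9 77.9]
scene 591 [ 600.  -173.9   74.4] [63. 59. 12.] [75.1 78.1]
top 339 [557.8  73.5  74.9] [53. 46. 13.] [75.4 78.7]
top 539 [563.8 -61.6  74.9] [59. 60. 13.] [75.3 78.9]
top 530 [ 594.4 -174.7   75.4] [59. 59. 15.] [75.1 79.1]
```

View pics/2.png

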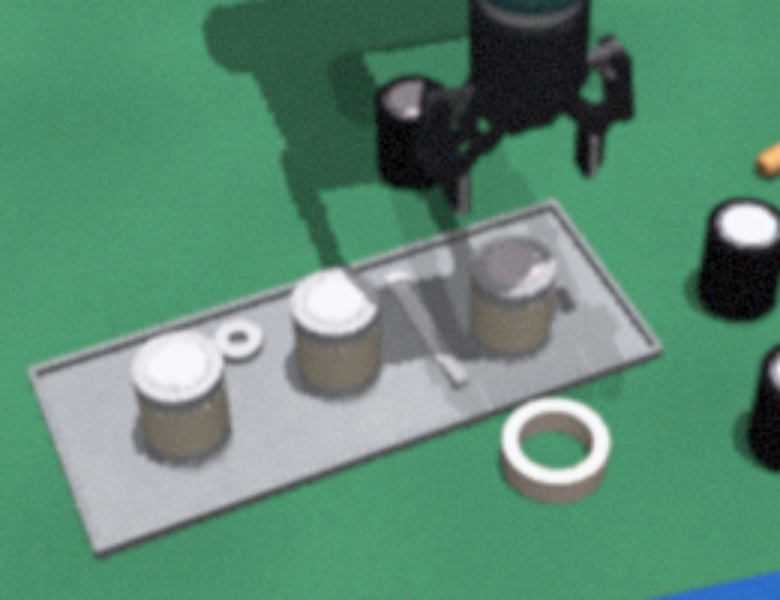

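The scene picture shows all three lids seated (tops about equal), with the open gripper above the left tin at (515,290). I'll check the settled pose and descend.

Request:
drive_tool(
  commands=[
    [[0,0,0.2],[0,0,0]],
    [[0,0,0.1],[0,0,0]],
    [[0,0,0],[0,0,0]],
    [[0,0,0],[0,0,0]],
  ],
)

```text
clock: 10.02
eef_pos: [564.9, 65.2, 112.5]
ee_rot: [[-0.991, -0.134, -0.002], [-0.134, 0.991, -0.0], [0.002, 0.0, -1.0]]
force: [-0.3, -0.8, 0.9]
opening: 85.6
grip_force: 0.0
```

Request:
drive_tool(
  commands=[
    [[0,0.012,0.12],[0,0,0]],
    [[0,0,0.2],[0,0,0]],
    [[0,0,0.2],[0,0,0]],
    [[0,0,0.13],[0,0,0]],
    [[0,0,0.07],[0,0,0]],
    [[0,0,0],[0,0,0]],
    [[0,0,0],[0,0,0]],
  ],
)

```text
clock: 10.6
eef_pos: [565.8, 67.0, 41.8]
ee_rot: [[-0.991, -0.135, 0.001], [-0.135, 0.991, 0.0], [-0.001, -0.0, -1.0]]
force: [-0.6, 0.5, -0.0]
opening: 85.1
grip_force: 0.0
```

Request:
drive_tool(
  commands=[
    [[0,0,0],[0,0,0]],
    [[0,0,0],[0,0,0]],
    [[0,0,0],[0,0,0]],
    [[0,0,0],[0,0,0]],
    [[0,0,0],[0,0,0]],
    [[0,0,0],[0,0,0]],
  ],
  gripper=-1,
  squeeze=40,
)

```text
clock: 11.1
eef_pos: [566.1, 67.5, 42.8]
ee_rot: [[-0.991, -0.136, 0.003], [-0.136, 0.991, 0.0], [-0.003, -0.0, -1.0]]
force: [-1.4, -0.0, 6.0]
opening: 59.6
grip_force: 43.1
```

Request:
drive_tool(
  commands=[
    [[0,0,-0.05],[0,0,0]],
    [[0,0,-0.1],[0,0,0]],
    [[0,0,-0.1],[0,0,0]],
    [[0,0,-0.1],[0,0,0]],
    [[0,0,-0.1],[0,0,0]],
    [[0,0,-0.06],[0,0,0]],
    [[0,0,-0.01],[0,0,0]],
    [[0,0,0],[0,0,0]],
  ],
)

```text
clock: 11.77
eef_pos: [565.5, 67.4, 94.0]
ee_rot: [[-0.991, -0.136, 0.001], [-0.136, 0.991, 0.0], [-0.001, -0.0, -1.0]]
force: [0.6, 0.9, -2.4]
opening: 59.8
grip_force: 43.6
```

Request:
drive_tool(
  commands=[
    [[0,0,0],[0,0,0]],
    [[0,0,0],[0,0,0]],
    [[0,0,0],[0,0,0]],
    [[0,0,0],[0,0,0]],
    [[0,0,0],[0,0,0]],
    [[0,0,0],[0,0,0]],
  ],
)

```text
clock: 12.27
eef_pos: [565.0, 67.4, 93.0]
ee_rot: [[-0.991, -0.136, -0.0], [-0.136, 0.991, 0.0], [0.0, 0.0, -1.0]]
force: [0.5, -0.1, -2.6]
opening: 59.7
grip_force: 43.6
```

Request:
drive_tool(
  commands=[
    [[0,0,0],[0,0,0]],
  ],
)

```text
clock: 12.35
eef_pos: [565.1, 67.4, 93.1]
ee_rot: [[-0.991, -0.136, -0.0], [-0.136, 0.991, 0.0], [0.0, 0.0, -1.0]]
force: [0.5, 0.7, -2.1]
opening: 59.8
grip_force: 43.6
```

Request:
drive_tool(
  commands=[
    [[0,0,0],[0,0,0]],
  ],
)

```text
clock: 12.43
eef_pos: [565.1, 67.4, 93.2]
ee_rot: [[-0.991, -0.136, -0.0], [-0.136, 0.991, 0.0], [0.0, 0.0, -1.0]]
force: [0.2, -0.8, -2.5]
opening: 60.1
grip_force: 43.6
```

Request:
drive_tool(
  commands=[
    [[0,0,0.1],[0,0,0]],
    [[0,0,0.15],[0,0,0]],
    [[0,0,0.12],[0,0,0]],
    [[0,0,0.07],[0,0,0]],
    [[0,0,0.03],[0,0,0]],
    [[0,0,0.02],[0,0,0]],
    [[0,0,0.01],[0,0,0]],
    [[0,0,0.01],[0,0,0]],
  ],
)

```text
clock: 13.1
eef_pos: [565.5, 67.4, 42.8]
ee_rot: [[-0.991, -0.136, 0.001], [-0.136, 0.991, 0.0], [-0.001, -0.0, -1.0]]
force: [-2.5, -0.1, 6.5]
opening: 60.0
grip_force: 44.2
```

Request:
drive_tool(
  commands=[
    [[0,0,0.01],[0,0,0]],
    [[0,0,0],[0,0,0]],
  ],
)

```text
clock: 13.27
eef_pos: [565.5, 67.4, 42.8]
ee_rot: [[-0.991, -0.136, 0.001], [-0.136, 0.991, 0.0], [-0.001, -0.0, -1.0]]
force: [-2.3, 0.2, 4.3]
opening: 59.9
grip_force: 44.1
```

Request:
drive_tool(
  commands=[
    [[0,0,0],[0,0,0]],
    [[0,0,0],[0,0,0]],
    [[0,0,0],[0,0,0]],
    [[0,0,0],[0,0,0]],
    [[0,0,0],[0,0,0]],
    [[0,0,0],[0,0,0]],
  ],
  gripper=1,
)

```text
clock: 13.77
eef_pos: [565.2, 67.4, 41.3]
ee_rot: [[-0.991, -0.136, 0.0], [-0.136, 0.991, 0.0], [-0.0, 0.0, -1.0]]
force: [1.3, 0.6, -0.4]
opening: 85.2
grip_force: 0.0
```

Request:
drive_tool(
  commands=[
    [[0,0,-0.15],[0,0,0]],
    [[0,0,-0.3],[0,0,0]],
    [[0,0,-0.3],[0,0,0]],
    [[0,0,0],[0,0,0]],
    [[0.039,-0.318,0],[0,0,0]],
    [[0.039,-0.318,0],[0,0,0]],
    [[0.039,-0.318,0],[0,0,0]],
    [[0.039,-0.318,0],[0,0,0]],
  ],
)

```text
clock: 14.43
eef_pos: [566.8, -61.7, 116.2]
ee_rot: [[-0.991, -0.137, 0.0], [-0.137, 0.991, 0.0], [-0.0, 0.0, -1.0]]
force: [0.8, -0.5, -0.7]
opening: 85.4
grip_force: 0.0
```

Request:
drive_tool(
  commands=[
    [[0,0,0],[0,0,0]],
    [[0,0,0],[0,0,0]],
    [[0,0,0],[0,0,0]],
  ],
)

```text
clock: 14.68
eef_pos: [566.6, -60.3, 116.0]
ee_rot: [[-0.991, -0.135, -0.001], [-0.135, 0.991, 0.001], [0.001, 0.001, -1.0]]
force: [-0.8, 1.2, 0.2]
opening: 85.6
grip_force: 0.0
```

Request:
drive_tool(
  commands=[
    [[0,0,0.15],[0,0,0]],
    [[0,0,0.2],[0,0,0]],
    [[0,0,0.2],[0,0,0]],
    [[0,0,0.13],[0,0,0]],
    [[0,0,0.07],[0,0,0]],
    [[0,0,0],[0,0,0]],
    [[0,0,0],[0,0,0]],
  ],
)

```text
clock: 15.27
eef_pos: [567.1, -59.8, 41.3]
ee_rot: [[-0.991, -0.137, -0.0], [-0.137, 0.991, 0.0], [0.0, 0.0, -1.0]]
force: [0.1, -0.4, 0.7]
opening: 85.2
grip_force: 0.0
```

Request:
drive_tool(
  commands=[
    [[0,-0.01,0],[0,0,0]],
    [[0,0,0],[0,0,0]],
    [[0,0,0],[0,0,0]],
    [[0,0,0],[0,0,0]],
    [[0,0,0],[0,0,0]],
    [[0,0,0],[0,0,0]],
  ],
  gripper=-1,
)

```text
clock: 15.77
eef_pos: [568.1, -61.7, 42.6]
ee_rot: [[-0.991, -0.135, 0.003], [-0.135, 0.991, 0.0], [-0.003, -0.0, -1.0]]
force: [0.1, 1.1, 6.0]
opening: 59.2
grip_force: 43.8
```

Request:
drive_tool(
  commands=[
    [[0,0,-0.05],[0,0,0]],
    [[0,0,-0.1],[0,0,0]],
    [[0,0,-0.1],[0,0,0]],
    [[0,0,-0.1],[0,0,0]],
    [[0,0,-0.1],[0,0,0]],
    [[0,0,-0.05],[0,0,0]],
    [[0,0,-0.01],[0,0,0]],
    [[0,0,0],[0,0,0]],
  ],
)

```text
clock: 16.43
eef_pos: [567.3, -61.8, 93.0]
ee_rot: [[-0.991, -0.136, 0.001], [-0.136, 0.991, -0.0], [-0.001, -0.0, -1.0]]
force: [-0.0, 0.9, -2.0]
opening: 59.2
grip_force: 43.6
```

Request:
drive_tool(
  commands=[
    [[0,0,0],[0,0,0]],
    [[0,0,0],[0,0,0]],
    [[0,0,0],[0,0,0]],
    [[0,0,0],[0,0,0]],
    [[0,0,0],[0,0,0]],
  ],
)

```text
clock: 16.85
eef_pos: [566.9, -61.6, 91.9]
ee_rot: [[-0.991, -0.136, -0.001], [-0.136, 0.991, 0.0], [0.001, 0.0, -1.0]]
force: [-0.3, -0.0, -1.9]
opening: 59.0
grip_force: 43.6
```

Request:
drive_tool(
  commands=[
    [[0,0,0],[0,0,0]],
  ],
)

```text
clock: 16.93
eef_pos: [567.0, -61.7, 92.0]
ee_rot: [[-0.991, -0.136, -0.0], [-0.136, 0.991, 0.0], [0.0, 0.0, -1.0]]
force: [0.9, 0.2, -2.7]
opening: 59.1
grip_force: 43.6
```

Request:
drive_tool(
  commands=[
    [[0,0,0],[0,0,0]],
  ],
)

```text
clock: 17.02
eef_pos: [567.0, -61.7, 92.2]
ee_rot: [[-0.991, -0.136, -0.0], [-0.136, 0.991, 0.0], [0.0, 0.0, -1.0]]
force: [0.5, -0.0, -2.3]
opening: 59.1
grip_force: 43.6
```

Request:
drive_tool(
  commands=[
    [[0,0,0.1],[0,0,0]],
    [[0,0,0.15],[0,0,0]],
    [[0,0,0.12],[0,0,0]],
    [[0,0,0.06],[0,0,0]],
    [[0,0,0.03],[0,0,0]],
    [[0,0,0.02],[0,0,0]],
    [[0,0,0.01],[0,0,0]],
    [[0,0,0.01],[0,0,0]],
  ],
)

```text
clock: 17.68
eef_pos: [567.6, -61.8, 42.6]
ee_rot: [[-0.991, -0.136, 0.001], [-0.136, 0.991, -0.0], [-0.001, -0.0, -1.0]]
force: [-0.2, -0.1, -2.1]
opening: 59.2
grip_force: 43.6
```

Request:
drive_tool(
  commands=[
    [[0,0,0.01],[0,0,0]],
    [[0,0,0],[0,0,0]],
  ],
)

```text
clock: 17.85
eef_pos: [567.6, -61.8, 42.6]
ee_rot: [[-0.991, -0.136, 0.002], [-0.136, 0.991, -0.0], [-0.001, -0.0, -1.0]]
force: [-1.8, 0.1, 4.4]
opening: 59.5
grip_force: 44.1
```

Request:
drive_tool(
  commands=[
    [[0,0,0],[0,0,0]],
    [[0,0,0],[0,0,0]],
    [[0,0,0],[0,0,0]],
    [[0,0,0],[0,0,0]],
    [[0,0,0],[0,0,0]],
    [[0,0,0],[0,0,0]],
  ],
  gripper=1,
)

```text
clock: 18.35
eef_pos: [567.1, -61.7, 41.2]
ee_rot: [[-0.991, -0.136, 0.0], [-0.136, 0.991, 0.0], [-0.0, 0.0, -1.0]]
force: [0.4, -0.3, 0.6]
opening: 85.6
grip_force: 0.0
```

Request:
drive_tool(
  commands=[
    [[0,0,-0.15],[0,0,0]],
    [[0,0,-0.3],[0,0,0]],
    [[0,0,-0.3],[0,0,0]],
    [[0,0,0],[0,0,0]],
    [[-0.037,-0.289,0],[0,0,0]],
    [[-0.037,-0.289,0],[0,0,0]],
    [[-0.037,-0.289,0],[0,0,0]],
    [[-0.037,-0.289,0],[0,0,0]],
  ],
)

```text
clock: 19.02
eef_pos: [597.6, -175.2, 116.1]
ee_rot: [[-0.991, -0.136, 0.0], [-0.136, 0.991, 0.0], [-0.0, 0.0, -1.0]]
force: [0.5, 1.0, -0.3]
opening: 85.6
grip_force: 0.0
```

Request:
drive_tool(
  commands=[
    [[0,0,0],[0,0,0]],
    [[0,0,0],[0,0,0]],
    [[0,0,0],[0,0,0]],
    [[0,0,0],[0,0,0]],
  ],
)

```text
clock: 19.35
eef_pos: [596.8, -173.0, 115.9]
ee_rot: [[-0.991, -0.136, -0.001], [-0.136, 0.991, 0.001], [0.001, 0.001, -1.0]]
force: [0.3, 0.0, 1.0]
opening: 85.5
grip_force: 0.0
```

Request:
drive_tool(
  commands=[
    [[0,-0.01,0.15],[0,0,0]],
    [[0,0,0.2],[0,0,0]],
    [[0,0,0.2],[0,0,0]],
    [[0,0,0.13],[0,0,0]],
    [[0,0,0.07],[0,0,0]],
    [[0,0,0],[0,0,0]],
    [[0,0,0],[0,0,0]],
  ],
)

```text
clock: 19.93
eef_pos: [597.7, -174.5, 41.4]
ee_rot: [[-0.991, -0.137, -0.0], [-0.137, 0.991, 0.0], [0.0, 0.0, -1.0]]
force: [0.9, -0.0, -0.0]
opening: 85.2
grip_force: 0.0
```

Request:
drive_tool(
  commands=[
    [[0,0,0],[0,0,0]],
    [[0,0,0],[0,0,0]],
    [[0,0,0],[0,0,0]],
    [[0,0,0],[0,0,0]],
    [[0,0,0],[0,0,0]],
    [[0,0,0],[0,0,0]],
  ],
  gripper=-1,
)

```text
clock: 20.43
eef_pos: [598.5, -175.1, 42.7]
ee_rot: [[-0.991, -0.136, 0.002], [-0.136, 0.991, -0.0], [-0.002, -0.0, -1.0]]
force: [-0.1, 1.9, 5.5]
opening: 59.3
grip_force: 44.4
```

Request:
drive_tool(
  commands=[
    [[0,0,-0.05],[0,0,0]],
    [[0,0,-0.1],[0,0,0]],
    [[0,0,-0.1],[0,0,0]],
    [[0,0,-0.1],[0,0,0]],
    [[0,0,-0.1],[0,0,0]],
    [[0,0,-0.05],[0,0,0]],
    [[0,0,-0.01],[0,0,0]],
    [[0,0,0],[0,0,0]],
  ],
)

```text
clock: 21.1
eef_pos: [597.8, -175.3, 93.0]
ee_rot: [[-0.991, -0.136, 0.001], [-0.136, 0.991, -0.0], [-0.001, -0.001, -1.0]]
force: [-0.2, -0.2, -5.9]
opening: 59.0
grip_force: 44.5
```

Request:
drive_tool(
  commands=[
    [[0,0,0],[0,0,0]],
    [[0,0,0],[0,0,0]],
    [[0,0,0],[0,0,0]],
    [[0,0,0],[0,0,0]],
    [[0,0,0],[0,0,0]],
  ],
)

```text
clock: 21.52
eef_pos: [597.4, -175.1, 91.9]
ee_rot: [[-0.991, -0.136, -0.001], [-0.136, 0.991, 0.0], [0.001, 0.0, -1.0]]
force: [-0.6, 0.4, -5.4]
opening: 58.8
grip_force: 44.5
```

Request:
drive_tool(
  commands=[
    [[0,0,0],[0,0,0]],
  ],
)

```text
clock: 21.6
eef_pos: [597.5, -175.2, 92.1]
ee_rot: [[-0.991, -0.136, -0.0], [-0.136, 0.991, 0.0], [0.0, 0.0, -1.0]]
force: [-0.3, 0.9, -4.8]
opening: 59.1
grip_force: 44.5
```

The right tin is the heaviest, at about 5.3 N against 2.4 N and 2.3 N. I'll stand it back as asked, release it, then grasp it again and lift it higher.

Request:
drive_tool(
  commands=[
    [[0,0,0.1],[0,0,0]],
    [[0,0,0.15],[0,0,0]],
    [[0,0,0.12],[0,0,0]],
    [[0,0,0.06],[0,0,0]],
    [[0,0,0.03],[0,0,0]],
    [[0,0,0.02],[0,0,0]],
    [[0,0,0.01],[0,0,0]],
    [[0,0,0.01],[0,0,0]],
  ],
)

```text
clock: 22.27
eef_pos: [598.1, -175.4, 42.8]
ee_rot: [[-0.991, -0.136, 0.001], [-0.136, 0.991, -0.0], [-0.001, -0.001, -1.0]]
force: [-2.7, 1.3, 3.4]
opening: 59.4
grip_force: 45.0
```

Request:
drive_tool(
  commands=[
    [[0,0,0.01],[0,0,0]],
    [[0,0,0],[0,0,0]],
  ],
)

```text
clock: 22.43
eef_pos: [598.1, -175.4, 42.8]
ee_rot: [[-0.991, -0.136, 0.002], [-0.136, 0.991, -0.001], [-0.002, -0.001, -1.0]]
force: [-1.6, 0.4, 1.5]
opening: 59.4
grip_force: 45.1
```

Request:
drive_tool(
  commands=[
    [[0,0,0],[0,0,0]],
    [[0,0,0],[0,0,0]],
    [[0,0,0],[0,0,0]],
    [[0,0,0],[0,0,0]],
    [[0,0,0],[0,0,0]],
    [[0,0,0],[0,0,0]],
  ],
  gripper=1,
)

```text
clock: 22.93
eef_pos: [597.7, -175.2, 41.3]
ee_rot: [[-0.991, -0.136, 0.0], [-0.136, 0.991, 0.0], [-0.0, -0.0, -1.0]]
force: [0.2, 0.1, 0.2]
opening: 85.6
grip_force: 0.0
```

Request:
drive_tool(
  commands=[
    [[0,0,0],[0,0,0]],
    [[0,0,0],[0,0,0]],
    [[0,0,0],[0,0,0]],
    [[0,0,0],[0,0,0]],
    [[0,0,0],[0,0,0]],
    [[0,0,0],[0,0,0]],
    [[0,0,0],[0,0,0]],
  ],
  gripper=-1,
)

```text
clock: 23.52
eef_pos: [597.8, -175.4, 41.4]
ee_rot: [[-0.991, -0.136, 0.0], [-0.136, 0.991, -0.0], [-0.0, -0.0, -1.0]]
force: [-0.0, -1.1, 2.0]
opening: 59.1
grip_force: 44.2
```

Request:
drive_tool(
  commands=[
    [[0,0,-0.05],[0,0,0]],
    [[0,0,-0.15],[0,0,0]],
    [[0,0,-0.25],[0,0,0]],
    [[0,0,-0.3],[0,0,0]],
    [[0,0,-0.3],[0,0,0]],
    [[0,0,-0.2],[0,0,0]],
    [[0,0,-0.1],[0,0,0]],
    [[0,0,-0.05],[0,0,0]],
  ],
)

```text
clock: 24.18
eef_pos: [597.6, -175.0, 182.2]
ee_rot: [[-0.991, -0.136, 0.001], [-0.136, 0.991, 0.0], [-0.001, -0.0, -1.0]]
force: [-0.2, 0.2, -5.6]
opening: 59.3
grip_force: 44.9
```

Request:
drive_tool(
  commands=[
    [[0,0,0],[0,0,0]],
    [[0,0,0],[0,0,0]],
    [[0,0,0],[0,0,0]],
    [[0,0,0],[0,0,0]],
    [[0,0,0],[0,0,0]],
    [[0,0,0],[0,0,0]],
    [[0,0,0],[0,0,0]],
    [[0,0,0],[0,0,0]],
  ],
)

```text
clock: 24.85
eef_pos: [597.5, -175.2, 181.1]
ee_rot: [[-0.991, -0.136, -0.0], [-0.136, 0.991, 0.0], [0.0, 0.0, -1.0]]
force: [-0.5, -0.1, -6.0]
opening: 58.8
grip_force: 44.9
```

```bash
python3 - <<'E'
from h import *
p,d=arm.camera("scene");cv2.imwrite("pics/3.png",cv2.resize(p[140:340,160:420],(780,600)))
W=cloud("scene",d)
for (x,y) in((566,66),(567,-60)):
    m=(W[...,2]>68)&(W[...,2]<92)&(np.hypot(W[...,0]-x,W[...,1]-y)<42);X=W[m]
    print(len(X),((X.min(0)+X.max(0))/2).round(1),np.percentile(X[:,2],[50,95]).round(1))
E
```

```text
506 [566.3  66.9  74. ] [74.8 78. ]
534 [568.9 -61.9  74.6] [75.1 77.9]
```

View pics/3.png

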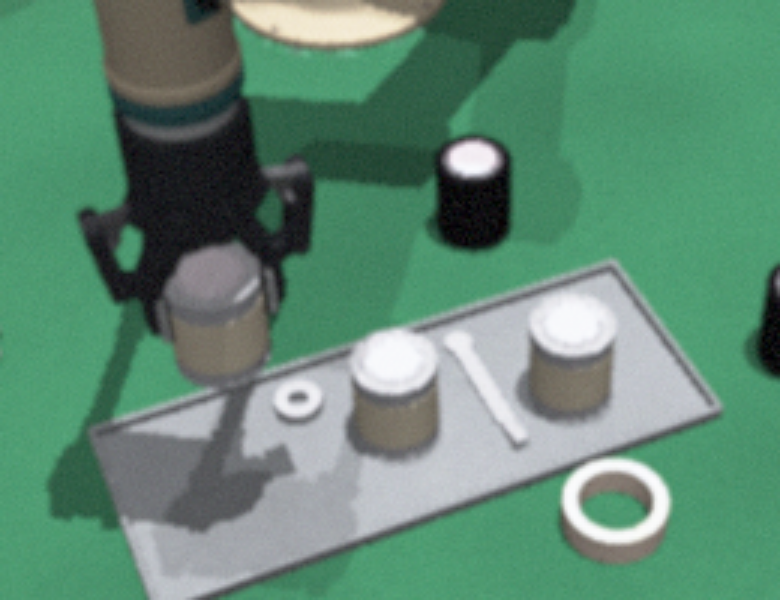

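The right tin is held upright at about (220,320), 14 cm up. The other two stand in place at (395,390) and (570,350), and the opener and bearing haven't moved.

```bash
python3 -c "
from workcell import arm
print(arm.hand_in())"
```

```text
the job is handed in; nothing more can be done
None
```

The job is handed in, with no verdict shown: all three lids are pressed home, each tin was hefted left to right, and the heaviest (right, about 0.55 kg) is held upright about 14 cm above the tray, the other two back within about 1 mm of their places.

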